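Pack the robotics kit tray by its layout cards

TASK

Put the four robot-kit parts on the foam mat (the wheel, the toothed gear, the motor and the perforated beam) away in the shallow blue tray, each lying flat on the card that shows its outline, centred on it and lined up with it; the motor and the beam may lie either way round. Set each part down gently rather than dropping it, and leave the small box of pins and the screwdriver where they are.

Things in the scene. Friction and masses are not known exactly. Their poses are not given: they have to be found in the camera images.
- wheel_center (a point): Loose wheel lying flat: black rubber tyre, grey spoked hub; 56 mm diameter, 26 mm high, about 50 g; z is its axis. Starts flat on the 3 mm thick light grey foam mat (260 x 280 mm) (left or right of the robot, the tray on the other side). This point is its centre, half-way up.
- gear_center (a point): Loose grey plastic toothed gear lying flat: 49 mm diameter over the teeth, 20 mm high, about 30 g; z is its axis. Starts flat on the 3 mm thick light grey foam mat (260 x 280 mm) (left or right of the robot, the tray on the other side). This point is its centre, half-way up.
- motor_center (a point): Loose motor: grey and dark-grey plastic block with a round output face on top near one end; 70 mm long (x) by 40 mm wide (y) by 32 mm high (z), about 120 g. Starts flat on the 3 mm thick light grey foam mat (260 x 280 mm) (left or right of the robot, the tray on the other side). This point is its centre, half-way up.
- beam_center (a point): Loose grey plastic beam with two rows of eight holes: 96 mm long (x) by 24 mm wide (y) by 14 mm high (z), about 30 g. Starts flat on the 3 mm thick light grey foam mat (260 x 280 mm) (left or right of the robot, the tray on the other side). This point is its centre, half-way up.
- wheel_spot (a point): Card with the outline of the wheel: a dark 56 mm disc with a white ring round its hub. White 112 mm square card in one quarter (any) of the fixed shallow blue tray (264 mm square, walls 15 mm high). The outline is printed dark, true size, mid-card; this point is its centre on the card's upper face, 6 mm above the table; z up. 
- gear_spot (a point): Card with the outline of the gear: a dark 49 mm disc with teeth and a small white hole. White 112 mm square card in one quarter (any) of the fixed shallow blue tray (264 mm square, walls 15 mm high). The outline is printed dark, true size, mid-card; this point is its centre on the card's upper face, 6 mm above the table; z up. 
- motor_spot (a point): Card with the outline of the motor: a dark 70 x 40 mm rectangle with a white circle near one end. White 112 mm square card in one quarter (any) of the fixed shallow blue tray (264 mm square, walls 15 mm high). The outline is printed dark, true size, mid-card; this point is its centre on the card's upper face, 6 mm above the table; z up. The long side runs along x.
- beam_spot (a point): Card with the outline of the beam: a dark 96 x 24 mm strip with two rows of white holes. White 112 mm square card in one quarter (any) of the fixed shallow blue tray (264 mm square, walls 15 mm high). The outline is printed dark, true size, mid-card; this point is its centre on the card's upper face, 6 mm above the table; z up. The long side runs along x.
- pin_box_center (a point): Bystander: small clear open box of black pins, 50 (x) x 40 (y) x 24 mm high, 60 g, standing loose in the middle of the foam mat among the parts. This point is its centre, half-way up.
- driver_grip (a point): Bystander: loose screwdriver, 150 mm long, lying on the table between the mat and the tray, roughly along x, less than 35 mm high. This point is on its handle.
Not all that is in view belongs to the job. What is shaped like the part that bears gear_center but purple is not meant.

How it is judged:
By the outcome, as a careful person would: the job done as asked, in the order asked, and still so for the second after the job is handed in, with the robot touching nothing.
It also fails if it takes over 106 s, if anything falls off the work surface, if the arm or the gripper's body presses on something with over 40 N, if the wrist force passes 120 N, or if a joint passes its speed limit or range.

ROBOT

A 7-joint arm with a two-finger parallel gripper is mounted at the origin on the work surface. World frame = base frame: x ahead of the robot, y to its left, z up, the work surface at z = 0. Lengths are in mm, angles in degrees, forces in N, time in s.
With the tool pointing down it reaches from about 400 to 850 mm from the base axis. Payload 10.4 kg.
Tool frame: the origin (TCP) lies midway between the tips of the shut fingers; the grasp point (between the pads) lies 19 mm behind it; z points along the fingers, y is the line along which they close (so a half turn about z gives the same grasp; the last joint's range is limited). The gripper opens to 87 mm and grips with 3 to 60 N. Pads are 19 mm wide; open, the fingers measure 117 mm over their backs; the gripper's body (75 mm by 190 mm) begins 51 mm behind the grasp point.
Start: joints at [74.45, 19.034, -3.707, 83.658, 1.238, 77.344, -5.071], TCP at [153.922, -605.772, 222.576] pointing down, gripper open.
Joint ranges: [-148.97, 148.97], [-28.65, 121.19], [-84.17, 76.75], [9.2, 138.47], [-72.65, 252.65], [3.7, 117.97], [-149.18, 149.18]. Speed limits (degrees/s): [127.2, 127.2, 159.86, 159.86, 180, 180, 180].

INTERFACE

Orientations are given as [roll, pitch, yaw] about the fixed x, y, z axes, in that order (R = Rz(yaw) Ry(pitch) Rx(roll)).
In Python, from bench import bot, eyes gives the robot as it stands.
- The arm moves only by the tool send_rows, never from a script. Its arguments are lists of equal length, an entry for each row: "gripper": the opening, from 0 (shut) to 1 (fully open); "translation": the shift along the tool's x, y, z in units of 60 mm (1.0 is 60 mm), a list of three; "twist": the turn about the tool's z in units of 5 degrees (1.0 is 5 degrees). A call has 1 to 12 rows; each row shifts and turns the commanded pose from where the row before left it, along the tool's axes as they then stand; what a row does not reach is not made up. A row lasts 1/8 s, in which the tool goes at most 62.5 mm and 10.7 degrees, less where a joint would pass 70% of its speed; a pose out of reach is approached as far as the arm can. A call is refused whole if a number of a shift passes 1 or a number of a turn 1, either way. A call with a gripper value outside its range is refused whole. The fingers move at their own pace and stop on an object; the grip force is fixed at half the most. Time passes only in rows, so rows that do not move let the fingers close. It gives the time, the measured TCP pose, the force, the opening and the grip force at its end, in the units of the state.
- bot.get_obs(): the state, without advancing time (a new reading comes with each control period).
- eyes.capture(name): name is "scene" or "top" or "wrist"; returns a dict with "color" (384x512x3 uint8, red, green, blue), "range_z" (384x512 float32, mm along the optical axis (not along the pixel's ray), 0 where there is no reading), "fx", "fy", "cx", "cy" (pixels), "extrinsics" (4x4, takes a point from camera to world coordinates); the wrist camera has in their place "hand_eye" (4x4, takes a point from camera to tool coordinates, whose origin is the TCP and whose axes are the flange's). Camera axes: x right, y up, looking along -z (the intrinsics and any distortion apply to the point x, -y, -z); pixel columns grow to the right and rows downward; lengths in mm; the calibration is good to about 2 mm. The wrist camera is an equidistant fisheye: a pixel r from the principal point sees the ray r / f radians off the axis. A picture is of the moment at which its call begins: read the wrist's pose just before it.
- bot.job_done(): hands the job in; it is judged then, once.
The state is a dict: "time": time; "joints": joint angles; "joint_vel": joint speeds; "joint_efforts": joint torques, N m; "ee_pos": TCP position; "ee_rot": TCP orientation; "contact_force": force on the tool from outside, world axes, zero at the start; "wrist_torque": the same for the moment, N m; "gripper_width": opening from 0.0 (shut) to 1.0 (fully open); "finger_force": force on a finger pad.
Only numpy, scipy, OpenCV 4.12 (cv2) and the standard library are available. Lean on these libraries where they do the work, as an engineer would, in place of code of your own. Each camera call takes 0.05 s, during which the arm holds its last target. There are 200 camera calls.

## Working session

There is one attempt and no reset: what is moved stays moved. The work goes in short steps, Python scripts to look and compute and a tool call to move; the robot and the scene stay as the last step left them, time stands still between calls to the robot, and variables do not carry over. Pictures are saved under pics/ and viewed, at most 14 in all, crops included, and the job is handed in when it is done.

Besides the shell and the picture viewer there is one more tool, called after "Request:" in YAML: its name, and indented under it one key for each argument. send_rows: Moves the arm, as the interface text tells. Its arguments: {"type":"object","properties":{"gripper":{"type":"array"},"translation":{"type":"array"},"twist":{"type":"array"}},"required":["gripper","translation","twist"]}

```bash
mkdir -p pics; ls
python3 - <<'E'
from bench import bot, eyes
import cv2, numpy as np
print(bot.get_obs())
for n in ("top","scene"):
    c=eyes.capture(n); np.savez(f"{n}.npz",**c)
    cv2.imwrite(f"pics/{n}0.png",c["color"][:,:,::-1]); print(n,c["fx"],c["fy"],c["cx"],c["cy"],c["extrinsics"],[k for k in c])
E
```

```text
pics
{'time': 0.0, 'joints': array([74.44999349, 19.07375913, -3.70699776, 83.70732335,  1.23665493,
       77.34037219, -5.07132268]), 'joint_vel': array([-0.02636955,  0.06834982, -0.06932948, -0.10990664, -0.04292854,
       -0.10610535,  0.07455701]), 'joint_efforts': array([-7.12319725e-04, -6.23260832e+01,  2.41364323e-02, -3.89888656e+01,
       -6.14160625e-02,  4.00051998e-02,  1.52125062e-04]), 'ee_pos': array([ 153.80572757, -605.38452578,  221.72347834]), 'ee_rot': array([-1.79918397e+02,  2.78697601e-03,  1.42554706e+01]), 'contact_force': array([ 1.00743862, -0.85482664, -0.50633897]), 'wrist_torque': array([-0.03470247,  0.03192554,  0.02801799]), 'finger_force': 0.0, 'gripper_width': 1.0037697661653646}
top 348.54012144403663 348.54012144403663 255.80060503724022 203.17064446934043 [[-2.75668845e-02  9.90577157e-01 -1.34152758e-01  3.77840692e+02]
 [-9.99614553e-01 -2.77588161e-02  4.39870157e-04  1.00953605e+01]
 [-3.28819642e-03  1.34113175e-01  9.90960566e-01  8.02138369e+02]
 [ 0.00000000e+00  0.00000000e+00  0.00000000e+00  1.00000000e+00]] ['color', 'range_z', 'fx', 'fy', 'cx', 'cy', 'extrinsics']
scene 401.1452287010823 401.1452287010823 255.11299694125617 184.87821295662448 [[ 3.04420620e-01 -7.58214946e-01  5.76574524e-01  1.03959140e+03]
 [ 9.52514418e-01  2.46544163e-01 -1.78695999e-01 -1.82260849e+02]
 [-6.66110662e-03  6.03594293e-01  7.97263795e-01  8.10504800e+02]
 [ 0.00000000e+00  0.00000000e+00  0.00000000e+00  1.00000000e+00]] ['color', 'range_z', 'fx', 'fy', 'cx', 'cy', 'extrinsics']
```

View pics/top0.png

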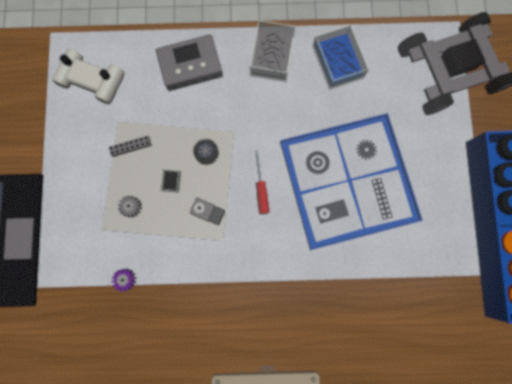

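View pics/scene0.png

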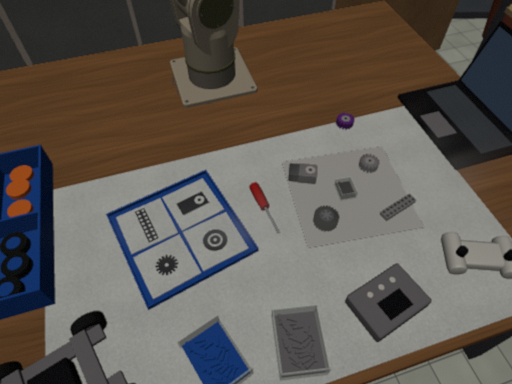

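The top view shows the mat on the left with beam (130,146), wheel (206,152), gear (130,206), motor (207,211) and pin box (171,181). The tray is on the right, with cards for wheel (317,162), gear (366,150), motor (332,211) and beam (382,199). The driver is at (261,185) and the purple decoy at (123,279), and the scene view agrees with all of this.

```bash
cat > h.py <<'E'
import numpy as np, cv2
from scipy.spatial.transform import Rotation as Ro
def T_of(pos,rpy):
    T=np.eye(4); T[:3,:3]=Ro.from_euler('xyz',rpy,degrees=True).as_matrix(); T[:3,3]=pos; return T
def world(c,uv,z,E=None,fish=False):
    uv=np.atleast_2d(np.asarray(uv,float)); a=(uv[:,0]-c["cx"])/c["fx"]; b=(uv[:,1]-c["cy"])/c["fy"]
    if fish:
        r=np.hypot(a,b)+1e-12; d=np.c_[np.sin(r)*a/r,-np.sin(r)*b/r,-np.cos(r)]
    else: d=np.c_[a,-b,-np.ones_like(a)]
    E=c["extrinsics"] if E is None else E
    D=d@E[:3,:3].T; o=E[:3,3]
    return o+D*((z-o[2])/D[:,2])[:,None]
def rect(P):
    # long-axis pose of a world xy contour, mm
    (x,y),(w,h),_=R=cv2.minAreaRect(P[:,:2].astype(np.float32)); b=cv2.boxPoints(R)
    e=[b[1]-b[0],b[2]-b[1]]; e=max(e,key=np.linalg.norm)
    return np.round([x,y,max(w,h),min(w,h),np.degrees(np.arctan2(e[1],e[0]))%180],1)
E
python3 - <<'E'
from h import *
c=dict(np.load("top.npz")); im=c["color"].astype(int)
g=im.max(2); blue=(im[...,2]-im[...,0])>40
for name,(r0,r1,c0,c1),z in (("mat",(126,236,106,230),15),("tray",(125,240,285,415),6)):
    m=np.zeros(g.shape,np.uint8); m[r0:r1,c0:c1]=((g<135)&~blue)[r0:r1,c0:c1]
    if name=="tray": m=cv2.morphologyEx(m,cv2.MORPH_CLOSE,np.ones((3,3)))
    cs,_=cv2.findContours(m,cv2.RETR_EXTERNAL,cv2.CHAIN_APPROX_NONE)
    for k in cs:
        if cv2.contourArea(k)>60: print(name,k.reshape(-1,2).mean(0).round(),rect(world(c,k.reshape(-1,2),z)))
for uv in ((287,142),(388,120),(414,219),(312,243)): print(world(c,uv,10).round())
E
```

```text
mat [207. 211.] [468.8 120.9  73.7  39.9  65.3]
mat [130. 206.] [485.6 297.6  52.2  47.8  66.9]
mat [171. 181.] [542.5 204.2  49.6  41.5 174.5]
mat [206. 151.] [609.1 123.4  60.2  58.3 179.3]
mat [130. 146.] [627.3 299.7  97.   28.3 105.4]
tray [332. 211.] [ 462.5 -163.7   68.    38.5  104.8]
tray [381. 198.] [ 489.8 -280.1   92.1   22.1   11. ]
tray [317. 162.] [ 577.7 -136.2   51.8   50.4   88.4]
tray [366. 150.] [ 605.7 -252.9   42.1   41.2   88.4]
[[628. -67.  10.]]
[[ 675. -309.   10.]]
[[ 439. -349.   10.]]
[[ 391. -115.   10.]]
```

Request:
send_rows:
  gripper: [1,1,1,1,1,1,1,1]
  translation:
    - [0.9,-0.2,0]
    - [0.9,-0.2,0]
    - [0.9,-0.2,0]
    - [0.9,-0.9,0]
    - [0.5,-0.9,0]
    - [0,-0.9,0]
    - [0,-0.9,0]
    - [0,-0.9,0]
  twist: [0,0,0,0,0,0,0,0]

```text
time: 1.1
ee_pos: [309.3, -258.7, 222.2]
ee_rot: [-180.0, 0.0, 14.3]
contact_force: [0.6, -0.0, 0.7]
gripper_width: 1.001
finger_force: 0.0
```

Request:
send_rows:
  gripper: [1,1,1,1,1]
  translation:
    - [0.8,0,-0.5]
    - [0.8,0,-0.5]
    - [0.8,0,-0.3]
    - [0.8,0,0]
    - [0,0,0]
  twist: [0,0,0,0,0]

```text
time: 1.72
ee_pos: [498.2, -211.1, 299.4]
ee_rot: [-179.8, 0.0, 14.5]
contact_force: [-0.7, -0.7, -1.0]
gripper_width: 0.999
finger_force: 0.0
```

```bash
cat > look.py <<'E'
import sys
from bench import bot,eyes
from h import *
def look(n):
    o=bot.get_obs(); c=dict(eyes.capture("wrist")); c["pos"]=o["ee_pos"]; c["rot"]=o["ee_rot"]
    c["E"]=T_of(o["ee_pos"],o["ee_rot"])@c["hand_eye"]
    np.savez(f"w_{n}.npz",**c); cv2.imwrite(f"pics/w_{n}.png",c["color"][:,:,::-1]); return c
if __name__=="__main__":
    c=look(sys.argv[1]); print(c["pos"].round(1),c["rot"].round(1),c["fx"],c["cx"],c["cy"]); print(c["hand_eye"].round(3))
E
python3 look.py tray
```

```text
[ 498.2 -211.1  299.4] [-179.8    0.    14.5] 297.3186396354542 255.19123632864938 192.00337843741562
[[-1.00000e-03  9.55000e-01  2.95000e-01  8.03480e+01]
 [ 1.00000e+00  1.00000e-03  0.00000e+00 -3.75000e-01]
 [ 0.00000e+00  2.95000e-01 -9.55000e-01 -1.62918e+02]
 [ 0.00000e+00  0.00000e+00  0.00000e+00  1.00000e+00]]
```

View pics/w_tray.png

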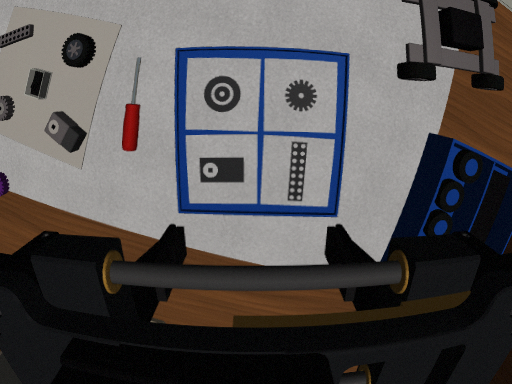

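The wrist view shows the tray whole: wheel card (222,94), gear card (300,95), motor card (222,170), beam card (298,171), with the fingers along the bottom edge.

Run:
```python
from h import *
c=dict(np.load("w_tray.npz")); im=c["color"].astype(int); g=im.max(2)
for n,(c0,c1,r0,r1) in dict(wheel=(190,256,62,126),gear=(268,336,62,126),motor=(188,256,138,200),beam=(268,332,137,206)).items():
    blue=(im[...,2]-im[...,0])>35
    m=np.zeros(g.shape,np.uint8); m[r0:r1,c0:c1]=((g<120)&~blue)[r0:r1,c0:c1]
    m=cv2.morphologyEx(m,cv2.MORPH_CLOSE,np.ones((3,3)))
    cs,_=cv2.findContours(m,cv2.RETR_EXTERNAL,cv2.CHAIN_APPROX_NONE); k=max(cs,key=cv2.contourArea).reshape(-1,2)
    P=world(c,k,6,c["E"],True)
    (x,y),r=cv2.minEnclosingCircle(P[:,:2].astype(np.float32)); print(n,rect(P),"circ",np.round([x,y,r],1))
# tray outer corners at z=15
P=world(c,[(177,48),(349,53),(336,215),(179,213)],15,c["E"],True)[:,:2]
print(P.round(),P.mean(0),[np.linalg.norm(P[i]-P[i-1]).round() for i in range(4)])
```

```text
wheel [ 577.8 -137.2   55.1   54.1  103.4] circ [ 577.7 -136.9   28.2]
gear [ 605.1 -253.5   47.5   47.4   26. ] circ [ 605.2 -253.2   24.7]
motor [ 461.6 -163.5   69.6   40.7  104.2] circ [ 461.7 -163.4   39.5]
beam [ 488.7 -280.2   96.5   24.9   11.6] circ [ 488.6 -280.5   49.2]
[[ 632.  -54.]
 [ 691. -307.]
 [ 437. -364.]
 [ 375. -112.]] [ 533.95680563 -209.03543347] [np.float64(263.0), np.float64(260.0), np.float64(261.0), np.float64(260.0)]
```

Request:
send_rows:
  gripper: [1,1,1,1,1,1,1,1]
  translation:
    - [0,-1,0]
    - [0,-1,0]
    - [0,-1,0]
    - [0,-1,0]
    - [0,-1,0]
    - [0,-1,0]
    - [-0.8,-0.8,0]
    - [-0.8,0,0]
  twist: [0,0,0,0,0,0,0,0]

```text
time: 2.78
ee_pos: [304.8, 157.4, 300.0]
ee_rot: [180.0, 0.0, 14.5]
contact_force: [-1.0, -1.5, 0.0]
gripper_width: 1.001
finger_force: 0.0
```

```bash
python3 look.py mat
```

```text
[304.8 157.4 300. ] [180.    0.   14.5] 297.3186396354542 255.19123632864938 192.00337843741562
[[-1.00000e-03  9.55000e-01  2.95000e-01  8.03480e+01]
 [ 1.00000e+00  1.00000e-03  0.00000e+00 -3.73000e-01]
 [ 0.00000e+00  2.95000e-01 -9.55000e-01 -1.62918e+02]
 [ 0.00000e+00  0.00000e+00  0.00000e+00  1.00000e+00]]
```

View pics/w_mat.png

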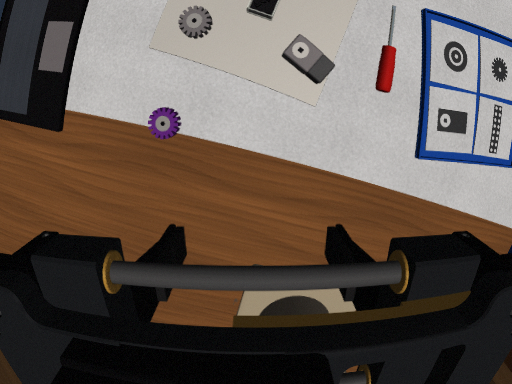

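Motor (308,58) and gear (195,22) are in view, but the mat is cut off at the top, so I'm going forward.

Request:
send_rows:
  gripper: [1,1,1,1,1,1]
  translation:
    - [0.8,0,0]
    - [0.8,0,0]
    - [0.8,0,0]
    - [0.8,0,0]
    - [0,0,0]
    - [0,0,0]
  twist: [0,0,0,0,0,0]

```text
time: 3.58
ee_pos: [492.6, 202.6, 300.2]
ee_rot: [180.0, 0.1, 14.3]
contact_force: [-0.7, 0.3, -0.4]
gripper_width: 0.997
finger_force: 0.0
```

```bash
python3 look.py mat2 | head -1
python3 - <<'E'
from h import *
for f,boxes,z in (("w_tray",dict(motor=(188,256,138,200),beam=(268,332,137,206)),6),):
    c=dict(np.load(f+".npz")); im=c["color"].astype(int); g=im.max(2); blue=(im[...,2]-im[...,0])>35
    for n,(c0,c1,r0,r1) in boxes.items():
        m=np.zeros(g.shape,np.uint8); m[r0:r1,c0:c1]=((g<120)&~blue)[r0:r1,c0:c1]
        m=cv2.morphologyEx(m,cv2.MORPH_CLOSE,np.ones((5,5)))
        v,u=np.nonzero(m); P=world(c,np.c_[u,v],z,c["E"],True)[:,:2]; w,V=np.linalg.eigh(np.cov(P.T)); print(n,P.mean(0).round(1),np.degrees(np.arctan2(V[1,1],V[0,1]))%180)
E
```

```text
[492.6 202.6 300.2] [1.80e+02 1.00e-01 1.43e+01] 297.3186396354542 255.19123632864938 192.00337843741562
motor [ 461.8 -165.4] 106.82665595481276
beam [ 489.9 -280. ] 11.833050934714265
```

View pics/w_mat2.png

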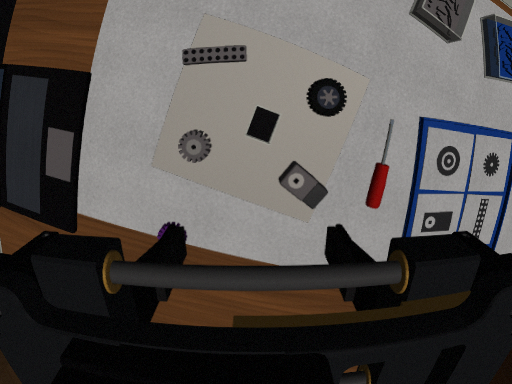

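The mat view is complete: beam (214,54), wheel (327,97), gear (195,146), motor (303,184), pin box (263,124). I'll use depth to isolate the top faces.

```bash
cat >> h.py <<'E'
def cloud(c):
    h,w=c["range_z"].shape; u,v=np.meshgrid(np.arange(w),np.arange(h))
    a=(u-c["cx"])/c["fx"]; b=(v-c["cy"])/c["fx"]; r=np.hypot(a,b)+1e-12; t=np.tan(r)/r; Z=c["range_z"]
    P=np.stack([Z*t*a,-Z*t*b,-Z],-1); return P@c["E"][:3,:3].T+c["E"][:3,3]
E
python3 - <<'E'
from h import *
c=dict(np.load("w_mat2.npz")); W=cloud(c); ok=c["range_z"]>0
m0=W[170:175,240:245,2]; print("mat z",np.median(W[190:200,215:230,2]),ok.mean())
for n,(c0,c1,r0,r1),top in (("wheel",(295,355,66,128),29),("gear",(170,220,120,170),23),("motor",(270,335,150,216),35),("beam",(172,256,34,74),17),("box",(240,285,98,148),27)):
    B=W[r0:r1,c0:c1]; z=B[...,2]; m=(z>top*0.6)&ok[r0:r1,c0:c1]&(z<80)
    uv=np.argwhere(m)[:,::-1]+[c0,r0]
    P=B[m]; t=np.percentile(z[m],[10,50,90]).round(1)
    mm=np.zeros(z.shape,np.uint8); mm[m]=1
    k=max(cv2.findContours(mm,cv2.RETR_EXTERNAL,cv2.CHAIN_APPROX_NONE)[0],key=cv2.contourArea).reshape(-1,2)+[c0,r0]
    Q=world(c,k,top,c["E"],True); (x,y),r=cv2.minEnclosingCircle(Q[:,:2].astype(np.float32))
    print(n,"z",t,"depth",rect(P),"ray",rect(Q),np.round([x,y,r],1))
E
```

```text
mat z 1.4550640308084155 0.9959055582682291
wheel z [27.8 29.7 31.2] depth [607.1 123.   57.1  56.8 141.6] ray [607.  123.2  58.   56.7 107.8] [607.  123.3  29.7]
gear z [21.8 23.7 24.9] depth [485.7 298.   48.6  48.1 179.4] ray [485.7 297.6  49.2  48.2   1.1] [486.  296.9  25.5]
motor z [33.3 35.4 36.9] depth [467.7 120.3  69.7  39.5  66.1] ray [468.8 121.5  71.8  40.1  66.1] [468.8 121.9  39.3]
beam z [16.3 17.7 18.9] depth [628.1 300.7  96.4  24.9 105.3] ray [627.7 300.5  96.1  25.2 105.1] [629.7 300.9  48.4]
box z [17.4 21.6 28.2] depth [542.2 204.1  50.3  40.3 173.6] ray [542.2 204.1  50.3  40.3 173.7] [542.8 203.9  31.3]
```

```bash
cat > d.py <<'E'
# d.py x y z yaw : shift from here in tool axes (units, present yaw) and turn (units)
import sys; from bench import bot; from h import *
o=bot.get_obs(); t=np.array(list(map(float,sys.argv[1:4]))); R=T_of([0,0,0],o["ee_rot"])[:3,:3]
print("d",((t-o["ee_pos"])@R/60).round(3),"twist(tool z)",round(-((float(sys.argv[4])-o["ee_rot"][2]+180)%360-180)/5,2),"j",o["joints"].round(0),o["ee_pos"].round(1),o["ee_rot"].round(1))
E
python3 d.py 607 123 10 14.3
```

```text
d [1.522 1.751 4.852] twist(tool z) -0.01 j [  24.   13.  -60.   88.   11.   85. -111.] [492.4 202.8 300.9] [179.9  -0.   14.3]
```

Request:
send_rows:
  gripper: [1,1,1,1,1,1,1,1,1]
  translation:
    - [0.38,0.44,0.7]
    - [0.38,0.44,0.7]
    - [0.38,0.44,0.7]
    - [0.38,0.44,0.7]
    - [0,0,0.8]
    - [0,0,0.3]
    - [0,0,0]
    - [0,0,0]
    - [0,0,0]
  twist: [0,0,0,0,0,0,0,0,0]

```text
time: 4.75
ee_pos: [608.5, 123.5, 68.5]
ee_rot: [180.0, -0.2, 14.3]
contact_force: [0.3, 1.1, -0.3]
gripper_width: 1.005
finger_force: 0.0
```

```bash
python3 look.py wh; python3 d.py 607 123 10 14.3
```

```text
[608.5 123.5  68.5] [180.   -0.2  14.3] 297.3186396354542 255.19123632864938 192.00337843741562
[[-1.00000e-03  9.55000e-01  2.95000e-01  8.03490e+01]
 [ 1.00000e+00  1.00000e-03  0.00000e+00 -3.68000e-01]
 [ 0.00000e+00  2.95000e-01 -9.55000e-01 -1.62922e+02]
 [ 0.00000e+00  0.00000e+00  0.00000e+00  1.00000e+00]]
d [-0.025  0.     0.968] twist(tool z) -0.01 j [  21.   35.  -49.   92.   28.   66. -110.] [608.3 123.4  68.1] [ 1.80e+02 -1.00e-01  1.43e+01]
```

View pics/w_wh.png

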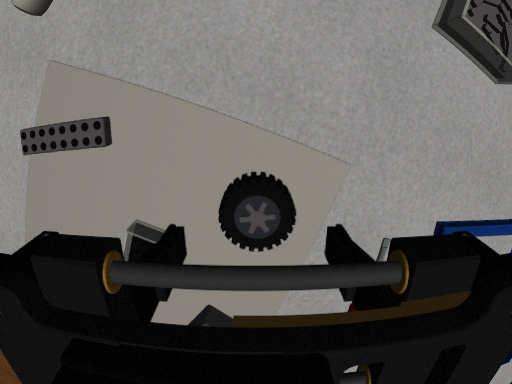

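The wheel sits centred between the open fingers at (257,212), and nothing is in the fingers' way. Descending and gripping.

Request:
send_rows:
  gripper: [1,1,1,0,0,0,0,0,0,0,0]
  translation:
    - [-0.02,0,0.5]
    - [0,0,0.46]
    - [0,0,0]
    - [0,0,0]
    - [0,0,0]
    - [0,0,0]
    - [0,0,0]
    - [0,0,0]
    - [0,0,0]
    - [0,0,-0.2]
    - [0,0,0]
  twist: [0,0,0,0,0,0,0,0,0,0,0]

```text
time: 6.18
ee_pos: [607.0, 123.2, 22.1]
ee_rot: [180.0, -0.1, 14.3]
contact_force: [-0.0, -0.1, -0.6]
gripper_width: 0.638
finger_force: 30.0
```

```bash
python3 d.py 577.7 -137 13.5 14.3
```

```text
d [-1.542  4.083  0.14 ] twist(tool z) -0.01 j [  20.   38.  -47.   94.   30.   62. -112.] [607.  123.2  22.1] [ 1.80e+02 -1.00e-01  1.43e+01]
```

Request:
send_rows:
  gripper: [0,0,0,0,0,0,0,0,0,0,0,0]
  translation:
    - [0,0,-0.6]
    - [0,0,-0.7]
    - [-0.257,0.68,0]
    - [-0.257,0.68,0]
    - [-0.257,0.68,0]
    - [-0.257,0.68,0]
    - [-0.257,0.68,0]
    - [-0.257,0.68,0]
    - [0,0,0.6]
    - [0,0,0.4]
    - [0,0,0]
    - [0,0,0]
  twist: [0,0,0,0,0,0,0,0,0,0,0,0]

```text
time: 7.68
ee_pos: [577.7, -136.9, 40.0]
ee_rot: [180.0, -0.1, 14.3]
contact_force: [-0.0, 0.3, -0.6]
gripper_width: 0.632
finger_force: 30.0
```

```bash
python3 d.py 577.7 -137 13.5 14.3
```

```text
d [-0.001  0.001  0.442] twist(tool z) -0.0 j [ 45.  33. -47.  98.  27.  61. -85.] [ 577.7 -136.9   40. ] [ 1.80e+02 -1.00e-01  1.43e+01]
```

Request:
send_rows:
  gripper: [0,0,0,0,0]
  translation:
    - [0,0,0.25]
    - [0,0,0.1]
    - [0,0,0.05]
    - [0,0,0.03]
    - [0,0,0]
  twist: [0,0,0,0,0]

```text
time: 8.3
ee_pos: [577.1, -137.1, 13.2]
ee_rot: [180.0, -0.0, 14.3]
contact_force: [-0.6, 0.3, -0.5]
gripper_width: 0.632
finger_force: 30.0
```

Request:
send_rows:
  gripper: [0,0,0]
  translation:
    - [0,0,0.012]
    - [0,0,0.008]
    - [0,0,0]
  twist: [0,0,0]

```text
time: 8.68
ee_pos: [577.2, -137.2, 12.3]
ee_rot: [180.0, -0.0, 14.3]
contact_force: [-1.9, 0.1, 5.3]
gripper_width: 0.635
finger_force: 30.0
```

Request:
send_rows:
  gripper: [0.7,0.82,0.82,0.82,0.82,0.82,0.82]
  translation:
    - [0,0,0]
    - [0,0,0]
    - [0,0,0]
    - [0,0,-0.4]
    - [0,0,-0.8]
    - [0,0,-0.8]
    - [0,0,0]
  twist: [0,0,0,0,0,0,0]

```text
time: 9.55
ee_pos: [579.3, -137.2, 135.8]
ee_rot: [179.8, -0.3, 14.3]
contact_force: [-0.3, 0.3, -2.4]
gripper_width: 0.823
finger_force: 0.0
```

```bash
python3 d.py 485.7 297.5 10 14.3; python3 look.py t1|head -1
cat > m.py <<'E'
# m.py wfile c0 c1 r0 r1 top : pose of raised part in wrist picture
import sys; from h import *
f=sys.argv[1]; c0,c1,r0,r1=map(int,sys.argv[2:6]); top=float(sys.argv[6])
c=dict(np.load(f"w_{f}.npz")); W=cloud(c)[r0:r1,c0:c1]; z=W[...,2]
mm=((z>top*.7)&(z<top+8)).astype(np.uint8)
k=max(cv2.findContours(mm,cv2.RETR_EXTERNAL,cv2.CHAIN_APPROX_NONE)[0],key=cv2.contourArea).reshape(-1,2)+[c0,r0]
Q=world(c,k,top,c["E"],True); print(f,"z",np.median(z[mm>0]).round(1),"depth",rect(W[mm>0]),"ray",rect(Q))
E
python3 m.py t1 190 330 120 230 32
```

```text
d [ 0.262 -7.413  2.073] twist(tool z) -0.01 j [ 48.  27. -50.  93.  21.  70. -82.] [ 579.3 -137.2  135.8] [179.8  -0.3  14.3]
[ 579.3 -137.2  135.8] [179.8  -0.3  14.3] 297.3186396354542 255.19123632864938 192.00337843741562
t1 z 32.7 depth [ 578.1 -136.7   56.8   56.4   88.1] ray [ 578.9 -136.9   56.9   56.6   14.1]
```

Request:
send_rows:
  gripper: [1,1,1,1,1,1,1,1,1,1,1,1]
  translation:
    - [0.033,-0.927,0]
    - [0.033,-0.927,0]
    - [0.033,-0.927,0]
    - [0.033,-0.927,0]
    - [0.033,-0.927,0]
    - [0.033,-0.927,0]
    - [0.033,-0.927,0]
    - [0.033,-0.927,0]
    - [0,0,0.8]
    - [0,0,0.6]
    - [0,0,0]
    - [0,0,0]
  twist: [0,0,0,0,0,0,0,0,0,0,0,0]

```text
time: 11.1
ee_pos: [483.0, 298.3, 48.7]
ee_rot: [-180.0, -0.0, 14.3]
contact_force: [0.7, -0.2, 1.0]
gripper_width: 0.999
finger_force: 0.0
```

```bash
python3 d.py 485.7 297.5 8 14.3
```

```text
d [0.039 0.024 0.678] twist(tool z) -0.01 j [   7.   32.  -54.  101.   29.   62. -133.] [483.  298.3  48.7] [-180.    -0.    14.3]
```

Request:
send_rows:
  gripper: [1,1,1,1,0,0,0,0,0,0,0,0]
  translation:
    - [0.04,0.024,0]
    - [0,0,0.45]
    - [0,0,0.23]
    - [0,0,0]
    - [0,0,0]
    - [0,0,0]
    - [0,0,0]
    - [0,0,0]
    - [0,0,0]
    - [0,0,0]
    - [0,0,-0.2]
    - [0,0,0]
  twist: [0,0,0,0,0,0,0,0,0,0,0,0]

```text
time: 12.6
ee_pos: [486.1, 297.7, 20.3]
ee_rot: [-180.0, -0.1, 14.3]
contact_force: [-0.3, 0.0, 0.1]
gripper_width: 0.552
finger_force: 30.0
```

```bash
python3 d.py 605.1 -253.4 10.5 14.3
```

```text
d [-0.34   9.391  0.159] twist(tool z) -0.01 j [   5.   34.  -52.  102.   31.   60. -134.] [486.1 297.7  20.3] [-1.80e+02 -1.00e-01  1.43e+01]
```

Request:
send_rows:
  gripper: [0,0,0,0,0,0,0,0,0,0,0,0]
  translation:
    - [0,0,-0.7]
    - [0,0,-0.8]
    - [-0.034,0.939,0]
    - [-0.034,0.939,0]
    - [-0.034,0.939,0]
    - [-0.034,0.939,0]
    - [-0.034,0.939,0]
    - [-0.034,0.939,0]
    - [-0.034,0.939,0]
    - [-0.034,0.939,0]
    - [-0.034,0.939,0]
    - [-0.034,0.939,0]
  twist: [0,0,0,0,0,0,0,0,0,0,0,0]

```text
time: 14.1
ee_pos: [604.6, -255.8, 109.3]
ee_rot: [180.0, -0.0, 14.3]
contact_force: [1.2, -0.2, 0.9]
gripper_width: 0.556
finger_force: 30.0
```

Request:
send_rows:
  gripper: [0,0,0,0]
  translation:
    - [0,0,0.7]
    - [0,0,0.5]
    - [0,0,0]
    - [0,0,0]
  twist: [0,0,0,0]

```text
time: 14.6
ee_pos: [605.3, -253.8, 38.6]
ee_rot: [180.0, -0.1, 14.3]
contact_force: [-0.2, -0.0, -0.4]
gripper_width: 0.556
finger_force: 30.0
```

```bash
python3 d.py 605.1 -253.4 10.5 14.3
```

```text
d [-0.002 -0.008  0.469] twist(tool z) -0.01 j [ 50.  39. -44.  88.  29.  65. -76.] [ 605.3 -253.8   38.6] [ 1.80e+02 -1.00e-01  1.43e+01]
```

Request:
send_rows:
  gripper: [0,0,0,0,0]
  translation:
    - [0,-0.005,0.3]
    - [0,0,0.1]
    - [0,0,0.05]
    - [0,0,0.01]
    - [0,0,0]
  twist: [0,0,0,0,0]

```text
time: 15.22
ee_pos: [604.2, -253.5, 10.2]
ee_rot: [180.0, 0.0, 14.3]
contact_force: [-4.2, 0.3, 6.7]
gripper_width: 0.554
finger_force: 30.0
```

Request:
send_rows:
  gripper: [0.6,0.75,0.75,0.75,0.75,0.75,0.75]
  translation:
    - [0,0,0]
    - [0,0,0]
    - [0,0,0]
    - [0,0,-0.4]
    - [0,0,-0.8]
    - [0,0,-0.8]
    - [0,0,0]
  twist: [0,0,0,0,0,0,0]

```text
time: 16.1
ee_pos: [607.1, -253.8, 135.9]
ee_rot: [179.7, -0.4, 14.3]
contact_force: [0.1, -0.1, -0.2]
gripper_width: 0.75
finger_force: 0.0
```

```bash
python3 d.py 468 121 10 -113.9; python3 look.py t2|head -1
python3 m.py t2 190 330 120 230 26
```

```text
d [-0.721 -6.636  2.06 ] twist(tool z) 25.63 j [ 52.  34. -47.  83.  25.  74. -73.] [ 607.1 -253.8  135.9] [179.7  -0.4  14.3]
[ 607.1 -253.8  135.9] [179.7  -0.4  14.3] 297.3186396354542 255.19123632864938 192.00337843741562
t2 z 26.8 depth [ 604.4 -253.3   48.6   47.4  114.3] ray [ 604.6 -253.3   48.9   48.2   22.4]
```

Request:
send_rows:
  gripper: [1,1,1,1,1,1,1,1,1,1,1,1]
  translation:
    - [-0.09,-0.83,0]
    - [-0.09,-0.83,0]
    - [-0.09,-0.83,0]
    - [-0.09,-0.83,0]
    - [-0.09,-0.83,0]
    - [-0.09,-0.83,0]
    - [-0.09,-0.83,0]
    - [-0.09,-0.83,0]
    - [0,0,0]
    - [0,0,0]
    - [0,0,0]
    - [0,0,0]
  twist: [0,0,0,0,0,0,0,0,1,1,1,1]

```text
time: 17.65
ee_pos: [463.9, 121.8, 129.3]
ee_rot: [180.0, 0.0, -5.9]
contact_force: [-0.4, 0.1, 0.7]
gripper_width: 1.0
finger_force: 0.0
```

Request:
send_rows:
  gripper: [1,1,1,1,1,1,1,1,1,1,1,1]
  translation:
    - [0,0,0]
    - [0,0,0]
    - [0,0,0]
    - [0,0,0]
    - [0,0,0]
    - [0,0,0]
    - [0,0,0]
    - [0,0,0]
    - [0,0,0]
    - [0,0,0]
    - [0,0,0]
    - [0,0,0]
  twist: [1,1,1,1,1,1,1,1,1,1,1,1]

```text
time: 19.15
ee_pos: [458.6, 112.7, 108.5]
ee_rot: [176.9, 0.5, -42.6]
contact_force: [0.4, -0.9, -0.9]
gripper_width: 1.001
finger_force: 0.0
```

Request:
send_rows:
  gripper: [1,1,1,1,1,1,1,1,1,1,1,1]
  translation:
    - [0,0,0]
    - [0,0,0]
    - [0,0,0]
    - [0,0,0]
    - [0,0,0]
    - [0,0,0]
    - [0,0,0]
    - [0,0,0]
    - [0,0,0]
    - [0,0,0]
    - [0,0,0]
    - [0,0,0]
  twist: [1,1,1,1,1,1,1,1,1,0.63,0,0]

```text
time: 20.65
ee_pos: [501.6, 83.9, 52.8]
ee_rot: [174.6, 1.3, -83.4]
contact_force: [0.5, -0.2, 0.2]
gripper_width: 1.003
finger_force: 0.0
```

```bash
python3 d.py 468 121 10 -113.9; python3 look.py mo|head -1;python3 m.py mo 170 345 100 230 35
```

```text
d [-0.663  0.414  0.77 ] twist(tool z) 6.11 j [ -70.   44.   77.  110.  -46.   72. -149.] [501.6  83.9  52.8] [174.6   1.3 -83.4]
[501.6  83.9  52.8] [174.6   1.3 -83.4] 297.3186396354542 255.19123632864938 192.00337843741562
mo z 25.5 depth [486.3  44.3  90.9  64.8  97.5] ray [4.85e+02 4.00e-01 4.10e+01 3.90e+00 8.10e+00]
```

View pics/w_mo.png

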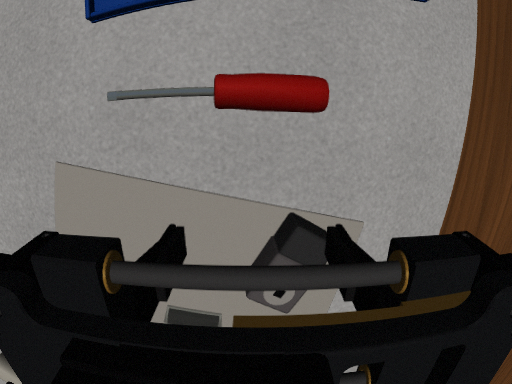

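The turn ran joints 3 and 7 into their limits. The motor is still undisturbed at (295,265) and the driver at (270,92). I'm lifting and turning back the other way.

Request:
send_rows:
  gripper: [1,1,1,1,1,1]
  translation:
    - [0,0,-0.6]
    - [0,0,-0.6]
    - [0,0,-0.3]
    - [0,0,0]
    - [0,0,0]
    - [0,0,0]
  twist: [0,-0.5,-1,-1,-1,-1]

```text
time: 21.45
ee_pos: [520.1, 72.7, 129.9]
ee_rot: [175.7, 4.3, -59.8]
contact_force: [-0.1, -0.3, -1.0]
gripper_width: 1.002
finger_force: 0.0
```

```bash
python3 d.py 468 121 140 66.1
```

```text
d [-1.142  0.351 -0.057] twist(tool z) -25.18 j [ -67.   33.   73.  103.  -33.   76. -133.] [520.1  72.7 129.9] [175.7   4.3 -59.8]
```

Request:
send_rows:
  gripper: [1,1,1,1,1,1,1,1,1,1]
  translation:
    - [0,0,-0.5]
    - [0,0,-0.5]
    - [0,0,0]
    - [0,0,0]
    - [0,0,0]
    - [0,0,0]
    - [0,0,0]
    - [0,0,0]
    - [0,0,0]
    - [0,0,0]
  twist: [-1,-1,-1,-1,-1,-1,-1,-1,0,0]

```text
time: 22.7
ee_pos: [526.3, 70.8, 189.3]
ee_rot: [179.3, 6.1, -20.0]
contact_force: [-0.2, 0.2, -0.3]
gripper_width: 1.0
finger_force: 0.0
```

```bash
python3 d.py 468 121 140 66.1; python3 d.py 468 121 140 -113.9
```

```text
d [-1.106 -0.465  0.939] twist(tool z) -17.22 j [ -64.   23.   67.   98.  -23.   79. -102.] [526.3  70.8 189.3] [179.3   6.1 -20. ]
d [-1.106 -0.465  0.939] twist(tool z) 18.78 j [ -64.   23.   67.   98.  -23.   79. -102.] [526.3  70.8 189.3] [179.3   6.1 -20. ]
```

Request:
send_rows:
  gripper: [1,1,1,1,1,1,1,1,1]
  translation:
    - [0.6,-0.2,-0.1]
    - [0.6,-0.2,-0.1]
    - [0.6,-0.1,-0.1]
    - [0.6,0,-0.1]
    - [0.6,0,0]
    - [0.3,0,0]
    - [0.3,0,0]
    - [0,0,0]
    - [0,0,0]
  twist: [-1,-1,-1,-1,-1,-1,-1,0,0]

```text
time: 23.82
ee_pos: [747.1, 72.9, 190.3]
ee_rot: [-177.1, 5.4, 15.1]
contact_force: [0.9, -0.7, 0.8]
gripper_width: 1.002
finger_force: 0.0
```

```bash
python3 d.py 468 121 140 66.1
```

```text
d [-4.184 -1.921  1.335] twist(tool z) -10.2 j [-30.  48.  47.  57. -34.  93. -67.] [747.1  72.9 190.3] [-177.1    5.4   15.1]
```

Request:
send_rows:
  gripper: [1,1,1,1,1,1]
  translation:
    - [0.6,0.1,-0.05]
    - [0.6,0.1,-0.05]
    - [0.4,0.07,-0.05]
    - [0.2,0.04,0]
    - [0.2,0.04,0]
    - [0,0,0]
  twist: [0,0,0,0,0,0]

```text
time: 24.58
ee_pos: [859.7, 82.7, 183.7]
ee_rot: [-177.3, 4.9, 15.1]
contact_force: [-0.3, 0.4, 0.9]
gripper_width: 0.996
finger_force: 0.0
```

```bash
cat >> d.py <<'E'
print("toolz",R[:,2].round(4),"az",np.degrees(np.arctan2(o["ee_pos"][1],o["ee_pos"][0])).round(1),"r",np.hypot(*o["ee_pos"][:2]).round())
E
python3 d.py 468 121 140 66.1
```

```text
d [-6.052 -2.254  1.362] twist(tool z) -10.2 j [-11.  71.  49.   9. -48. 108. -79.] [859.7  82.7 183.7] [-177.3    4.9   15.1]
toolz [-0.0953  0.0235 -0.9952] az 5.5 r 864.0
```

Request:
send_rows:
  gripper: [1,1,1,1]
  translation:
    - [0.3,0.05,-0.03]
    - [0.3,0.05,-0.03]
    - [0.3,0.05,-0.03]
    - [0,0,0]
  twist: [0,0,0,0]

```text
time: 25.08
ee_pos: [875.6, 86.2, 174.6]
ee_rot: [-177.6, 2.8, 15.2]
contact_force: [-0.2, 0.0, 0.5]
gripper_width: 1.002
finger_force: 0.0
```

```bash
python3 d.py 468 121 140 66.1
```

```text
d [-6.369 -2.298  0.98 ] twist(tool z) -10.19 j [-11.  72.  64.   9. -63. 106. -78.] [875.6  86.2 174.6] [-177.6    2.8   15.2]
toolz [-0.0574  0.0272 -0.998 ] az 5.6 r 880.0
```

Request:
send_rows:
  gripper: [1,1,1,1,1]
  translation:
    - [0.3,0.35,-0.1]
    - [0.3,0.35,-0.1]
    - [0.3,0.35,-0.1]
    - [0.3,0.35,-0.1]
    - [0,0,0]
  twist: [0,0,0,0,0]

```text
time: 25.7
ee_pos: [900.9, 16.9, 171.6]
ee_rot: [-178.3, -0.6, 14.8]
contact_force: [0.3, 0.4, -0.7]
gripper_width: 1.001
finger_force: 0.0
```

```bash
python3 d.py 468 121 140 66.1
```

```text
d [-6.537 -3.506  0.557] twist(tool z) -10.26 j [ -7.  73.  71.   9. -71. 103. -74.] [900.9  16.9 171.6] [-178.3   -0.6   14.8]
toolz [ 0.0033  0.0313 -0.9995] az 1.1 r 901.0
```

Request:
send_rows:
  gripper: [1,1,1,1,1,1,1,1,1,1]
  translation:
    - [-0.72,-0.39,0]
    - [-0.72,-0.39,0]
    - [-0.72,-0.39,0]
    - [-0.72,-0.39,0]
    - [-0.72,-0.39,0]
    - [-0.72,-0.39,0]
    - [-0.72,-0.39,0]
    - [-0.72,-0.39,0]
    - [-0.72,-0.39,0]
    - [0,0,0]
  twist: [0,0,0,0,0,0,0,0,0,0]

```text
time: 26.95
ee_pos: [526.8, 117.9, 175.4]
ee_rot: [-178.2, -1.0, 15.2]
contact_force: [0.2, 0.1, 0.6]
gripper_width: 0.996
finger_force: 0.0
```

```bash
python3 d.py 468 121 140 66.1
```

```text
d [-0.943 -0.288  0.582] twist(tool z) -10.19 j [-78.  23.  76. 104. -26.  71. -69.] [526.8 117.9 175.4] [-178.2   -1.    15.2]
toolz [ 0.0093  0.0353 -0.9993] az 12.6 r 540.0
```

Request:
send_rows:
  gripper: [1,1,1,1,1,1,1,1,1,1,1]
  translation:
    - [0,0,0]
    - [0,0,0]
    - [0,0,0]
    - [0,0,0]
    - [0,0,0]
    - [0,0,0]
    - [0,0,0]
    - [0,0,0]
    - [0,0,0]
    - [0,0,0]
    - [0,0,0]
  twist: [-1,-1,-1,-1,-1,-1,-1,-1,-1,-1,-0.19]

```text
time: 28.32
ee_pos: [530.5, 114.0, 175.3]
ee_rot: [-180.0, -1.7, 65.8]
contact_force: [0.1, 0.3, -0.7]
gripper_width: 1.004
finger_force: 0.0
```

```bash
python3 d.py 468 121 120 66.1
```

```text
d [-0.348 -0.998  0.912] twist(tool z) -0.06 j [-71.  16.  64. 103. -17.  69. -25.] [530.5 114.  175.3] [-180.    -1.7   65.8]
toolz [ 0.0122  0.0273 -0.9996] az 12.1 r 543.0
```

Request:
send_rows:
  gripper: [1,1,1,1,1,1]
  translation:
    - [-0.12,-0.34,0.2]
    - [-0.12,-0.34,0.3]
    - [-0.12,-0.34,0.3]
    - [0,0,0.6]
    - [0,0,0]
    - [0,0,0]
  twist: [0,0,0,0,0,0]

```text
time: 29.08
ee_pos: [467.2, 121.2, 91.6]
ee_rot: [180.0, -1.7, 65.7]
contact_force: [0.8, 0.2, -0.1]
gripper_width: 0.999
finger_force: 0.0
```

```bash
python3 d.py 468 121 10 66.1; python3 look.py mo2|head -1;python3 m.py mo2 180 330 160 262 35
```

```text
d [-0.038  0.013  1.36 ] twist(tool z) -0.09 j [-78.  13.  66. 117. -16.  58. -29.] [467.2 121.2  91.6] [180.   -1.7  65.7]
toolz [ 0.0129  0.0266 -0.9996] az 14.5 r 483.0
[467.2 121.2  91.6] [180.   -1.7  65.7] 297.3186396354542 255.19123632864938 192.00337843741562
mo2 z 35.4 depth [467.6 119.6  69.9  39.8  64.6] ray [468.  120.6  70.7  39.3  64.4]
```

View pics/w_mo2.png

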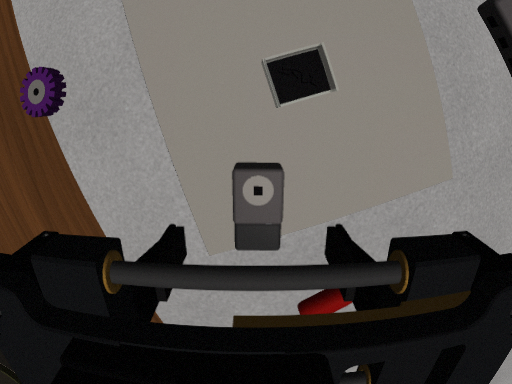

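The motor is centred between the fingers at (258,205) with its sides parallel to the pads. Gripping.

Request:
send_rows:
  gripper: [1,1,1,1,0,0,0,0,0,0,0,0]
  translation:
    - [-0.05,0.015,0.5]
    - [0,0,0.5]
    - [0,0,0.34]
    - [0,0,0]
    - [0,0,0]
    - [0,0,0]
    - [0,0,0]
    - [0,0,0]
    - [0,0,0]
    - [0,0,0]
    - [0,0,0]
    - [0,0,-0.2]
  twist: [0,0,0,0,0,0,0,0,0,0,0,0]

```text
time: 30.62
ee_pos: [465.8, 120.2, 21.9]
ee_rot: [-179.9, -1.6, 65.8]
contact_force: [0.8, -0.1, -2.0]
gripper_width: 0.456
finger_force: 30.0
```

Request:
send_rows:
  gripper: [0,0,0,0,0,0]
  translation:
    - [0,0,-0.5]
    - [0,0,-0.7]
    - [0,0,-0.5]
    - [0,0,0]
    - [0,0,0]
    - [0,0,0]
  twist: [0,0,0,0,0,0]

```text
time: 31.38
ee_pos: [464.7, 117.5, 123.2]
ee_rot: [-179.9, -1.6, 65.8]
contact_force: [0.0, -0.2, -1.9]
gripper_width: 0.459
finger_force: 30.0
```

```bash
python3 d.py 461.7 -163.5 14 103.5
```

```text
d [-4.342  1.878  1.694] twist(tool z) -7.54 j [-83.   8.  70. 116. -10.  61. -33.] [464.7 117.5 123.2] [-179.9   -1.6   65.8]
toolz [ 0.0105  0.0265 -0.9996] az 14.2 r 479.0
```

Request:
send_rows:
  gripper: [0,0,0,0,0,0,0,0,0]
  translation:
    - [-0.54,0.235,0.3]
    - [-0.54,0.235,0.3]
    - [-0.54,0.235,0]
    - [-0.54,0.235,0]
    - [-0.54,0.235,0]
    - [-0.54,0.235,0]
    - [-0.54,0.235,0]
    - [-0.54,0.235,0]
    - [0,0,0]
  twist: [0,0,0,0,0,0,0,0,0]

```text
time: 32.5
ee_pos: [461.0, -167.1, 79.5]
ee_rot: [-179.9, -1.6, 65.5]
contact_force: [0.2, -0.1, -2.2]
gripper_width: 0.457
finger_force: 30.0
```

```bash
python3 d.py 461.9 -164.4 14 103.3
```

```text
d [ 0.016 -0.004  1.092] twist(tool z) -7.57 j [-41.  19.  66. 116. -22.  58.  10.] [ 461.  -167.1   79.5] [-179.9   -1.6   65.5]
toolz [ 0.0102  0.0257 -0.9996] az -19.9 r 490.0
```

Request:
send_rows:
  gripper: [0,0,0,0,0,0,0,0,0,0,0]
  translation:
    - [0,0,0]
    - [0,0,0]
    - [0,0,0]
    - [0,0,0]
    - [0,0,0]
    - [0,0,0]
    - [0,0,0]
    - [0,0,0]
    - [0,0,0.5]
    - [0,0,0.2]
    - [0,0,0]
  twist: [-1,-1,-1,-1,-1,-1,-1,-0.57,0,0,0]

```text
time: 33.88
ee_pos: [462.1, -162.4, 37.4]
ee_rot: [179.1, -1.4, 103.6]
contact_force: [0.4, 0.9, -1.4]
gripper_width: 0.458
finger_force: 30.0
```

```bash
python3 d.py 461.9 -164.4 14 103.3
```

```text
d [-0.042 -0.017  0.39 ] twist(tool z) 0.07 j [-32.  20.  54. 117. -22.  53.  48.] [ 462.1 -162.4   37.4] [179.1  -1.4 103.6]
toolz [ 0.0093  0.0273 -0.9996] az -19.4 r 490.0
```

Request:
send_rows:
  gripper: [0,0,0,0,0,0]
  translation:
    - [-0.04,-0.017,0.2]
    - [0,0,0.1]
    - [0,0,0.06]
    - [0,0,0.03]
    - [0,0,0]
    - [0,0,0]
  twist: [0.07,0,0,0,0,0]

```text
time: 34.62
ee_pos: [462.9, -164.5, 14.9]
ee_rot: [179.0, -1.4, 103.3]
contact_force: [-0.6, -0.5, -1.0]
gripper_width: 0.455
finger_force: 30.0
```

```bash
python3 d.py 461.9 -164.4 13 103.3
```

```text
d [ 0.004 -0.016  0.032] twist(tool z) 0.0 j [-29.  22.  52. 118. -25.  51.  50.] [ 462.9 -164.5   14.9] [179.   -1.4 103.3]
toolz [ 0.0122  0.0278 -0.9995] az -19.6 r 491.0
```

Request:
send_rows:
  gripper: [0,0,0,0]
  translation:
    - [0,-0.014,0.015]
    - [0,0,0.012]
    - [0,0,0.006]
    - [0,0,0]
  twist: [0,0,0,0]

```text
time: 35.12
ee_pos: [462.0, -164.7, 13.4]
ee_rot: [179.0, -1.4, 103.3]
contact_force: [-4.5, 1.6, 12.5]
gripper_width: 0.457
finger_force: 30.0
```

Contact at 12 N. Releasing.

Request:
send_rows:
  gripper: [0.5,0.56,0.64,0.64,0.64,0.64,0.64,0.64]
  translation:
    - [0,0,0]
    - [0,0,0]
    - [0,0,0]
    - [0,0,-0.3]
    - [0,0,-0.7]
    - [0,0,-0.8]
    - [0,0,0]
    - [0,0,0]
  twist: [0,0,0,0,0,0,0,0]

```text
time: 36.12
ee_pos: [460.5, -167.1, 120.2]
ee_rot: [179.0, -1.4, 103.3]
contact_force: [0.3, 0.8, -0.7]
gripper_width: 0.641
finger_force: 0.0
```

```bash
python3 d.py 628 300.6 100 105.2; python3 look.py t3|head -1; python3 m.py t3 190 330 120 250 38
```

```text
d [6.93  4.504 0.592] twist(tool z) -0.37 j [-39.  10.  60. 113. -12.  62.  40.] [ 460.5 -167.1  120.2] [179.   -1.4 103.3]
toolz [ 0.0116  0.0285 -0.9995] az -19.9 r 490.0
[ 460.5 -167.1  120.2] [179.   -1.4 103.3] 297.3186396354542 255.19123632864938 192.00337843741562
t3 z 38.4 depth [ 461.2 -164.9   69.    40.1  103.1] ray [ 460.9 -163.8   69.4   39.7  103.1]
```

Request:
send_rows:
  gripper: [0.64,0.64,0.8,0.8,0.8,0.8,0.8,0.8,0.8,0.8,0.8,0.8]
  translation:
    - [0.693,0.45,0]
    - [0.693,0.45,0]
    - [0.693,0.45,0]
    - [0.693,0.45,0]
    - [0.693,0.45,0]
    - [0.693,0.45,0]
    - [0.693,0.45,0.1]
    - [0.693,0.45,0.1]
    - [0.693,0.45,0.1]
    - [0.693,0.45,0.2]
    - [0,0,0]
    - [0,0,0]
  twist: [0,0,0,0,0,0,0,0,0,0,-0.37,0]

```text
time: 37.67
ee_pos: [627.7, 298.4, 103.8]
ee_rot: [179.1, -1.3, 105.1]
contact_force: [-0.9, -1.1, 0.4]
gripper_width: 0.798
finger_force: 0.0
```

```bash
python3 d.py 628 300.6 6 105.2; python3 look.py be|head -1; python3 m.py be 190 330 100 262 17
```

```text
d [-1.00e-03 -1.20e-02  1.63e+00] twist(tool z) -0.02 j [-57.  38.  43.  83. -28.  69.   4.] [627.7 298.4 103.8] [179.1  -1.3 105.1]
toolz [ 0.0097  0.0255 -0.9996] az 25.4 r 695.0
[627.7 298.4 103.8] [179.1  -1.3 105.1] 297.3186396354542 255.19123632864938 192.00337843741562
be z 17.8 depth [628.4 301.2  96.2  24.1 105.4] ray [628.3 301.5  95.7  23.9 105.5]
```

View pics/w_be.png

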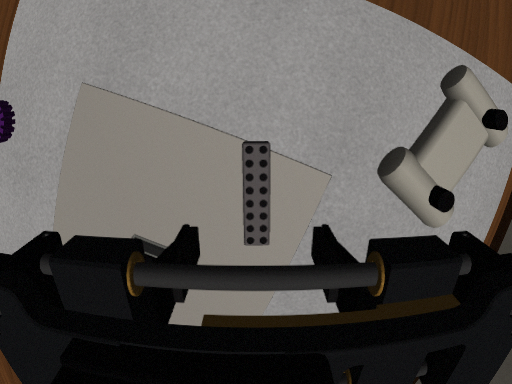

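The beam is centred between the fingers at (256,193) and parallel to the pads. Gripping.

Request:
send_rows:
  gripper: [0.8,0.8,0.8,0.8,0,0,0,0,0,0,0,0]
  translation:
    - [0.005,-0.005,0.7]
    - [0,0,0.6]
    - [0,0,0.3]
    - [0,0,0.02]
    - [0,0,0]
    - [0,0,0]
    - [0,0,0]
    - [0,0,0]
    - [0,0,0]
    - [0,0,0]
    - [0,0,0]
    - [0,0,0]
  twist: [0,0,0,0,0,0,0,0,0,0,0,0]

```text
time: 39.22
ee_pos: [629.0, 302.7, 8.6]
ee_rot: [178.9, -1.4, 105.2]
contact_force: [0.5, -0.0, 1.3]
gripper_width: 0.271
finger_force: 30.0
```

Request:
send_rows:
  gripper: [0,0,0,0,0]
  translation:
    - [0,0,-0.3]
    - [0,0,-0.6]
    - [0,0,-0.6]
    - [0,0,0]
    - [0,0,0]
  twist: [0,0,0,0,0]

```text
time: 39.85
ee_pos: [627.7, 300.2, 98.7]
ee_rot: [178.9, -1.4, 105.2]
contact_force: [-0.3, -0.5, -0.4]
gripper_width: 0.27
finger_force: 30.0
```

```bash
python3 d.py 489 -280.3 10 105.2
```

```text
d [-8.767 -4.783  1.179] twist(tool z) -0.01 j [-58.  38.  43.  83. -28.  68.   4.] [627.7 300.2  98.7] [178.9  -1.4 105.2]
toolz [ 0.0118  0.028  -0.9995] az 25.6 r 696.0
```

Request:
send_rows:
  gripper: [0,0,0,0,0,0,0,0,0,0,0,0]
  translation:
    - [-0.73,-0.397,0]
    - [-0.73,-0.397,0]
    - [-0.73,-0.397,0]
    - [-0.73,-0.397,0]
    - [-0.73,-0.397,0]
    - [-0.73,-0.397,0]
    - [-0.73,-0.397,0]
    - [-0.73,-0.397,0]
    - [-0.73,-0.397,0]
    - [-0.73,-0.397,0]
    - [-0.73,-0.397,0]
    - [-0.73,-0.397,0]
  twist: [0,0,0,0,0,0,0,0,0,0,0,0]

```text
time: 41.35
ee_pos: [488.3, -282.6, 79.9]
ee_rot: [179.0, -1.4, 105.2]
contact_force: [1.0, -0.1, -0.3]
gripper_width: 0.267
finger_force: 30.0
```

Request:
send_rows:
  gripper: [0,0,0,0,0,0,0,0,0,0]
  translation:
    - [0,0,0]
    - [0,0,0]
    - [0,0,0]
    - [0,0,0]
    - [0,0,0]
    - [0,0,0]
    - [0,0,0]
    - [0,0,0]
    - [0,0,0]
    - [0,0,0]
  twist: [1,1,1,1,1,1,1,1,0,0]

```text
time: 42.6
ee_pos: [489.0, -281.5, 80.3]
ee_rot: [-179.9, -1.7, 65.2]
contact_force: [0.2, -0.2, -0.2]
gripper_width: 0.273
finger_force: 30.0
```

```bash
python3 d.py 490.2 -280 12 12.5
```

```text
d [-0.004  0.01   1.139] twist(tool z) 10.55 j [-21.  30.  61. 105. -31.  64.  26.] [ 489.  -281.5   80.3] [-179.9   -1.7   65.2]
toolz [ 0.011   0.0279 -0.9995] az -29.9 r 564.0
```

Request:
send_rows:
  gripper: [0,0,0,0,0,0,0,0,0,0,0,0]
  translation:
    - [0,0,0]
    - [0,0,0]
    - [0,0,0]
    - [0,0,0]
    - [0,0,0]
    - [0,0,0]
    - [0,0,0]
    - [0,0,0]
    - [0,0,0]
    - [0,0,0]
    - [0,0,0]
    - [0,0,0]
  twist: [1,1,1,1,1,1,1,1,1,1,0.5,0]

```text
time: 44.1
ee_pos: [489.2, -281.6, 80.5]
ee_rot: [-178.6, -1.0, 12.7]
contact_force: [0.1, 0.5, -0.4]
gripper_width: 0.265
finger_force: 30.0
```

```bash
python3 d.py 490.2 -280 12 12.5
```

```text
d [0.003 0.006 1.142] twist(tool z) 0.04 j [-27.  38.  71. 105. -41.  68. -19.] [ 489.2 -281.6   80.5] [-178.6   -1.    12.7]
toolz [ 0.0115  0.0279 -0.9995] az -29.9 r 564.0
```

Request:
send_rows:
  gripper: [0,0,0,0,0,0]
  translation:
    - [0.003,0.006,0.5]
    - [0,0,0.3]
    - [0,0,0.2]
    - [0,0,0.06]
    - [0,0,0]
    - [0,0,0]
  twist: [0,0,0,0,0,0]

```text
time: 44.85
ee_pos: [490.6, -280.4, 17.7]
ee_rot: [-178.6, -1.0, 12.6]
contact_force: [-0.8, -0.4, -0.4]
gripper_width: 0.27
finger_force: 30.0
```

```bash
python3 d.py 490.2 -280 12 12.5
```

```text
d [-0.007 -0.006  0.094] twist(tool z) 0.03 j [-23.  42.  66. 107. -46.  62. -16.] [ 490.6 -280.4   17.7] [-178.6   -1.    12.6]
toolz [ 0.0126  0.0274 -0.9995] az -29.7 r 565.0
```

Request:
send_rows:
  gripper: [0,0,0,0,0]
  translation:
    - [-0.006,-0.006,0.03]
    - [0,0,0.02]
    - [0,0,0.01]
    - [0,0,0]
    - [0,0,0]
  twist: [0,0,0,0,0]

```text
time: 45.48
ee_pos: [489.9, -279.8, 13.5]
ee_rot: [-178.6, -1.0, 12.6]
contact_force: [-0.1, 0.1, -1.0]
gripper_width: 0.273
finger_force: 30.0
```

Request:
send_rows:
  gripper: [0,0,0,0]
  translation:
    - [0,0,0.015]
    - [0,0,0.01]
    - [0,0,0]
    - [0,0,0]
  twist: [0,0,0,0]

```text
time: 45.98
ee_pos: [489.9, -279.8, 12.0]
ee_rot: [-178.6, -1.0, 12.6]
contact_force: [-1.4, -0.5, 1.2]
gripper_width: 0.27
finger_force: 30.0
```

Contact just started, so I'm lowering a touch more before releasing.

Request:
send_rows:
  gripper: [0,0,0.33,0.4,0.45,0.45,0.45,0.45,0.45,0.45,0.45]
  translation:
    - [0,0,0.008]
    - [0,0,0]
    - [0,0,0]
    - [0,0,0]
    - [0,0,0]
    - [0,0,-0.3]
    - [0,0,-0.7]
    - [0,0,-0.8]
    - [-0.3,0,-0.5]
    - [-0.3,0,-0.5]
    - [0,0,0]
  twist: [0,0,0,0,0,0,0,0,0,0,0]

```text
time: 47.35
ee_pos: [452.4, -293.9, 181.7]
ee_rot: [-178.6, -1.3, 12.5]
contact_force: [1.0, -0.2, -0.8]
gripper_width: 0.451
finger_force: 0.0
```

```bash
python3 d.py 489 -250 250 12.5; python3 look.py t4|head -1; python3 m.py t4 190 330 110 250 20
```

```text
d [ 0.78  -0.61  -1.107] twist(tool z) -0.01 j [-31.  24.  76. 103. -26.  73. -26.] [ 452.4 -293.9  181.7] [-178.6   -1.3   12.5]
toolz [ 0.0168  0.028  -0.9995] az -33.0 r 539.0
[ 452.4 -293.9  181.7] [-178.6   -1.3   12.5] 297.3186396354542 255.19123632864938 192.00337843741562
t4 z 20.5 depth [ 472.3 -281.2  150.   109.5  103. ] ray [ 483.3 -280.7   86.6   23.5   12.8]
```

View pics/w_t4.png

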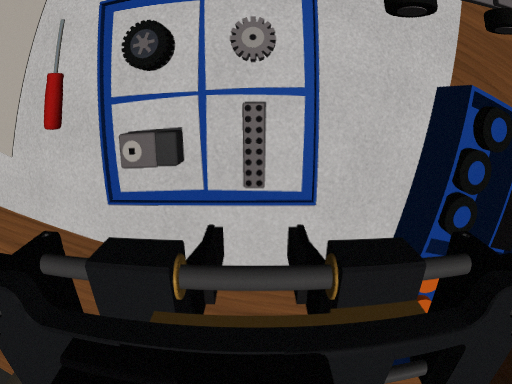

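All four parts lie on their cards: wheel (148,45), gear (253,38), motor (151,148), beam (254,145). My window cropped the beam, so I'm recomputing from the same picture.

```bash
python3 m.py t4 236 274 95 196 20; python3 m.py t4 112 190 112 178 38;python3 m.py t4 225 280 10 68 26;python3 m.py t4 115 180 14 76 32
```

```text
t4 z 20.9 depth [ 487.6 -279.7   95.6   23.9   13.1] ray [ 487.6 -279.7   95.5   23.8   13.1]
t4 z 38.3 depth [ 461.7 -166.1   70.8   40.   101. ] ray [ 462.5 -167.3   73.4   40.3  101.6]
t4 z 26.8 depth [ 603.9 -253.5   48.8   48.5   26.5] ray [ 603.8 -253.7   49.6   48.6   25.8]
t4 z 32.7 depth [ 577.8 -136.9   57.9   56.7   88.3] ray [ 577.7 -138.5   59.    58.4  121.5]
```

```bash
python3 -c "
from bench import bot; print(bot.job_done())"
```

```text
the job is handed in; nothing more can be done
None
```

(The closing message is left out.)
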